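Release a handle blank from a spring-kicker drill jig and trap it

TASK

The drilled wooden handle blank is still locked in the drill jig with the spring kicker loaded behind it. Press the jig's thumb plate down with one finger while the other finger waits in the track just ahead of the blank, so that the blank springs out against that finger and stays trapped there for a moment with the kicker still pushing; then draw that finger slowly away along the bed, the blank following against it, until the kicker has eased it out to the end of its stroke. Take the hand away and leave the blank lying on the bed still up against the kicker's head: do not let it shoot out, do not pick it up, and do not disturb the other things on the bench.

Things in the scene. Friction and masses are not known exactly. Their poses are not given: they have to be found in the camera images.
- drill_jig: Drill jig for knife handle blanks, fixed: aluminium base 112 mm (x) by 278 mm (y) on rubber feet; its flat top, the bed, is 20 mm above the bench. Origin: centre of its underside, at bench height. Its y axis is the track, the way the blank comes out; z is up; the thumb plate is on the -x side. The grey kicker housing is at the -y end, the plain flat run-out at the +y end (to y = 0.139).
- track (a point): Point on the bed (20 mm above the bench), on the middle line of the track right under the front end of the locked blank, 44 mm to +y of the jig's origin; axes as the jig's. The bed's run-out is free from 13 to 95 mm ahead (+y) of it. The two rails beside the blank (13 mm high, inner faces 13 mm off the middle line) end behind this point at -x and 11 mm ahead of it at +x.
- thumb_plate (a point): Middle of the top of the ribbed steel thumb plate, 36 mm (x) by 42 mm (y), at rest level and 39 mm above the bench (as high as the blank's top), 50 mm to -x and 28 mm to +y of 'track'. Pressed here with 1 to 4 N it frees the blank after 5 to 8 mm and stops at 12 mm; pressed 9 mm, the fingertip is 10 mm above the bed, and the other finger, at that height in the track, blocks the blank.
- thumb_catch (a joint): Angle of the thumb plate's rocker, rad: 0 at rest, grows as the plate is pressed, 0.48 at the stop; the blank is freed at about 0.2 to 0.32. A light spring returns it. It turns about an axle along y, 36 mm above the bench, 25 mm to -x of the track's middle line.
- gate (a point): The catch's gate: steel tongue 12 x 8 mm on an arm over the track, hanging over the top 3.5 mm of the blank's front end; from 0 to 8 mm ahead of the point 'track', top 49 mm above the bench, up to 64 mm when lifted. It lifts as the thumb plate goes down; when the plate is let go it comes to rest lightly on the moving blank. Point: its lower middle.
- kicker (a joint): Travel of the spring plunger behind the blank, m: 0 loaded (blank locked), 0.045 at the end of its stroke. Pushes with about 4 N at 0 and 2.7 N at 0.045. Head 17 mm across, its middle 9.5 mm above the bed, against the blank's rear end. If nothing stops the blank it is thrown along the bed in about a tenth of a second.
- bridge (a point): Top of the steel drill-bushing bridge over the locked blank, with two brass bushings: 52 mm above the bench, 52 mm behind (-y of) the point 'track', 74 mm (x) by 56 mm (y). It also keeps the blank down.
- blank_centre (a point): Centre of the dark wooden octagonal handle blank (23 x 118 x 19 mm, about 45 g) in the jig; its y axis runs along its length. It slides along the track and lies on the bed.
- blank_front (a point): Middle of the front (+y) end face of that blank, 9.5 mm above the bed; while it is locked, it is right above the point 'track'.
- ferrule_pale: Bystander: pale ring, 23 mm across and 22 mm high, standing on the bench beyond the end of the bed; origin at the centre of its underside.
- ferrule_dark: Bystander: black ring, 23 mm across and 22 mm high, standing on the bench beyond the end of the bed; origin at the centre of its underside.
- spare_blank: Bystander: light wooden handle blank, 23 x 118 x 19 mm, on the bench at the jig's +x side; origin at the centre of its underside.
- marker: Bystander: white marker pen, 124 x 13 x 14 mm, on the bench at the jig's +x side; origin at the centre of its underside.
- loupe_1: Bystander: black loupe, 37 mm across and 22 mm high, on the bench at the jig's -x side, toward its closed end; origin at the centre of its underside.

How it is judged:
By the outcome, as a careful person would: the job done as asked, in the order asked, and still so for the second after the job is handed in, with the robot touching nothing.
It also fails if it takes over 38 s, if anything falls off the work surface, if the arm or the gripper's body presses on something with over 40 N, if the wrist force passes 120 N, or if a joint passes its speed limit or range.

ROBOT

A 6-joint arm with a two-finger parallel gripper is mounted at the origin on a cart in front of the work surface, level with it; the furniture and walls round the work are solid. World frame = base frame: x ahead of the robot, y to its left, z up, the work surface at z = 0. Lengths are in mm, angles in rad, forces in N, time in s.
With the tool pointing down it reaches from about 275 to 750 mm from the base axis. Payload 10.2 kg.
Tool frame: the origin (TCP) lies between the finger pads; the fingertips stand ctrl.tips_ahead ahead of it and the grasp point (between the pads) lies 8 mm behind it (ctrl.tips_ahead is the distance from the TCP to the fingertips, in mm); z points along the fingers, y is the direction in which the jaws open and shut (so a half turn about z gives the same grasp; the last joint's range is limited). The gripper opens to 85 mm and grips with 20 to 120 N. Pads are 22 mm wide; open, the fingers measure 114 mm over their backs; the gripper's body (76 mm by 85 mm) begins 54 mm behind the grasp point. The pads swing forward as they close: fully open they stand 13 mm farther back than shut.
Start: joints at [-1.521, 0.313, 1.498, -0, 1.331, -0.223], TCP at [141.437, -505.596, 242.294] pointing down, gripper open.
Joint ranges: [-2.94, 2.94], [-0.97, 2.17], [0.19, 2.56], [-1.23, 4.37], [0.02, 3.11], [-2.88, 2.88]. Speed limits (rad/s): [2.39, 2.39, 3.01, 3.14, 3.14, 3.14].

INTERFACE

Orientations are given as a unit quaternion [w, x, y, z].
In Python, from rig import ctrl gives the robot as it stands. The module is installed in compiled form; this text tells all that it offers.
- The arm moves only by the tool move_arm, never from a script. Its argument "motion" is a list of rows, each an object with "offset": the shift along the tool's x, y, z in m, a list of three; "angular": the turn, a rotation vector about the tool's x, y, z in degrees, a list of three; "jaw": the finger opening in m, from 0 to 0.0854. In form: [{"offset": [tx, ty, tz], "angular": [ax, ay, az], "jaw": jaw}, ...]. A call has 1 to 5 rows; each row is the pose to reach, as a shift and turn from the pose commanded when the call began, along the tool's axes at that moment; what a row does not reach only later rows make up. A row lasts 1/8 s, in which the tool goes at most 62.5 mm and 10.7 degrees, less where a joint would pass 70% of its speed; a pose out of reach is approached as far as the arm can. A call with a gripper value outside its range is refused whole. The fingers move at their own pace and stop on an object; "squeeze" is the grip in N (left out, the last holds). Time passes only in rows, so rows that repeat a pose let the fingers close. It gives the time, the measured TCP pose, the force and the opening at its end, in the units of the state.
- ctrl.sense(): the state, without advancing time (a new reading comes with each control period).
- ctrl.capture(name): name is "scene" or "top" or "wrist"; returns a dict with "img" (384x512x3 uint8, red, green, blue), "intrinsics" (3x3 intrinsics, pixels), "rvec" (rotation vector, rad) and "tvec" (3), from world to camera coordinates, as OpenCV has them. Camera axes: x right, y down, z forward; pixel columns grow to the right and rows downward; lengths in mm; the calibration is good to about 2 mm. A picture is of the moment at which its call begins. There is no depth.
- ctrl.finish_job(): hands the job in, once; it reports no verdict.
The state is a dict: "time_s": time; "joints": joint angles; "dq": joint speeds; "tau": joint torques, N m; "eef_pos": TCP position; "ee_rot": TCP orientation; "force": force on the tool from outside, world axes, zero at the start; "wrist_torque": the same for the moment, N m; "grip_width": opening from 0.0 (shut) to 1.0 (fully open).
Only numpy, scipy, OpenCV 4.12 (cv2) and the standard library are available. Lean on these libraries where they do the work, as an engineer would, in place of code of your own. Each camera call takes 0.05 s, during which the arm holds its last target. There are 200 camera calls.

## Working session

There is one attempt and no reset: what is moved stays moved. The work goes in short steps, Python scripts to look and compute and a tool call to move; the robot and the scene stay as the last step left them, time stands still between calls to the robot, and variables do not carry over. Pictures are saved under pics/ and viewed, about 8 in all and at most 12, crops included, and the job is handed in when it is done.

Besides the shell and the picture viewer there is one more tool, called after "Emit:" as name(argument=value, ...) on one line, values as JSON. move_arm: Moves the arm, as the interface text tells. Its arguments: {"type":"object","properties":{"motion":{"type":"array","items":{"type":"object","properties":{"offset":{"type":"array","items":{"type":"number"}},"angular":{"type":"array","items":{"type":"number"}},"jaw":{"type":"number"}}}},"squeeze":{"type":"number"}},"required":["motion"]}

```bash
mkdir -p pics; cat > h.py <<'E'
import numpy as np, cv2
from scipy.spatial.transform import Rotation as R
from rig import ctrl
def cam(n):
    c=ctrl.capture(n); c['R']=R.from_rotvec(np.ravel(c['rvec'])).as_matrix(); c['t']=np.ravel(c['tvec']); c['K']=np.array(c['intrinsics']); return c
def ray(c,u,v,z):
    d=c['R'].T@np.linalg.inv(c['K'])@[u,v,1]; o=-c['R'].T@c['t']; return o+d*(z-o[2])/d[2]
def proj(c,p):
    q=c['K']@(c['R']@np.array(p,float)+c['t']); return q[:2]/q[2]
def save(c,n): cv2.imwrite('pics/'+n,cv2.cvtColor(c['img'],cv2.COLOR_RGB2BGR))
E
python3 - <<'E'
from h import *
import pickle
print(ctrl.tips_ahead, ctrl.sense())
cs={n:cam(n) for n in('scene','top')}
pickle.dump(cs,open('c.pkl','wb'))
for n,c in cs.items(): print(n,-c['R'].T@c['t'],c['K'][0,0],c['R'][2])
a=cv2.cvtColor(np.hstack([cs['top']['img']]),cv2.COLOR_RGB2BGR)
cv2.imwrite('pics/top.png',cv2.resize(a,(800,600),interpolation=cv2.INTER_CUBIC)); save(cs['scene'],'scene.png')
E
```

```text
11.0 {'time_s': 0.0, 'joints': array([-1.52142527e+00,  3.13457482e-01,  1.49845847e+00,  9.98153106e-06,
        1.33101423e+00, -2.23393277e-01]), 'dq': array([ 1.85093277e-03,  6.96276908e-04, -7.61456724e-04, -6.65558976e-04,
       -2.27360712e-03, -1.03416138e-05]), 'tau': array([-1.10805955e-03, -4.12266934e+01, -2.59741741e+01, -2.34227236e-04,
        4.16783238e-03,  6.30332309e-06]), 'eef_pos': array([ 141.41335624, -505.33269031,  241.72319358]), 'ee_rot': array([-6.65813864e-04,  9.90714298e-01,  1.35958565e-01,  6.29454419e-05]), 'force': array([-0.79244147, -0.03559801,  0.25659112]), 'wrist_torque': array([-0.02310564,  0.04834027,  0.02177313]), 'grip_width': 1.002195030373128}
scene [-50.68261868 433.60712075 608.97534692] 453.2175775444289 [ 0.66181386 -0.4338814  -0.61135043]
top [ 440.53975331   60.38949521 1020.19537027] 461.4315160978149 [ 0.05850893 -0.01921286 -0.99810198]
```

View pics/top.png

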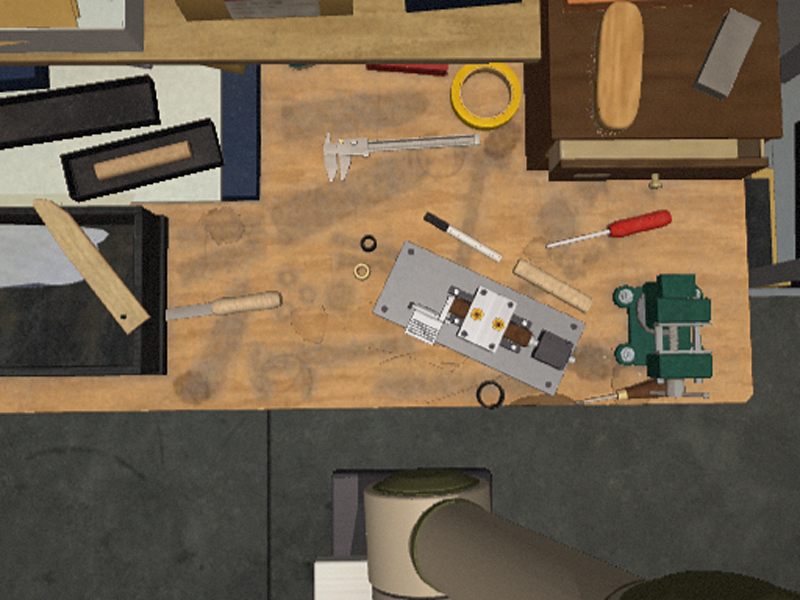

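View pics/scene.png

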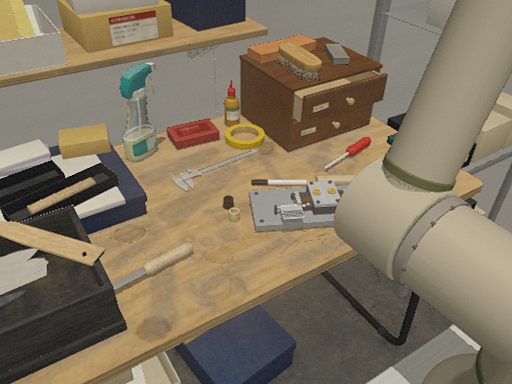

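The top view shows the jig with bed corners near (407,241), (374,314), (556,394) and (585,320) at 800 px width. The run-out is at the left, and the thumb plate is near (423,324) on the near side. The scene view shows the run-out, plate and rings, with the arm hiding the closed end.

```bash
python3 - <<'E'
from h import *
import pickle
c=pickle.load(open('c.pkl','rb'))['top']
im=c['img']; hsv=cv2.cvtColor(im,cv2.COLOR_RGB2HSV)
x0,y0,x1,y1=225,145,385,262
m=((hsv[...,1]<45)&(hsv[...,2]>90)).astype(np.uint8); w=np.zeros_like(m); w[y0:y1,x0:x1]=m[y0:y1,x0:x1]
w=cv2.morphologyEx(w,cv2.MORPH_OPEN,np.ones((3,3)))
cn=max(cv2.findContours(w,0,2)[0],key=cv2.contourArea)
box=cv2.boxPoints(cv2.minAreaRect(cn)); P=np.array([ray(c,*b,20) for b in box])
print(box,P.round(1),[np.linalg.norm(P[i]-P[i-1]) for i in range(4)])
ctr=P.mean(0); e=[P[i]-P[i-1] for i in range(4)]; L=max(e,key=np.linalg.norm); L=L*np.sign(L[1])/np.linalg.norm(L)
Y=L; X=np.array([Y[1],-Y[0],0]); print('ctr',ctr,'yaw x',np.degrees(np.arctan2(X[1],X[0])))
tr=ctr+44*Y
pts={'track':tr,'front top':tr+[0,0,19],'plate':tr-50*X+28*Y+[0,0,19],'bridge':tr-52*Y+[0,0,32]}
b=cv2.resize(cv2.cvtColor(im[y0:y1,x0:x1],cv2.COLOR_RGB2BGR),None,fx=5,fy=5,interpolation=cv2.INTER_CUBIC)
def D(p,col=(0,0,255)): 
    q=(proj(c,p)-[x0,y0]+.5)*5; cv2.circle(b,tuple(int(v) for v in q),3,col,-1)
for k,p in pts.items(): print(k,p.round(1)); D(p)
for i in(-18,18):
  for j in(-21,21): D(pts['plate']+i*X+j*Y,(255,0,0))
for i in(-37,37):
  for j in(-28,28): D(pts['bridge']+i*X+j*Y,(0,255,0))
for i in(-56,56):
  for j in(-139,139): D(ctr+i*X+j*Y,(0,255,255))
cv2.imwrite('pics/crop.png',b); np.savez('jig.npz',tr=tr,X=X,Y=Y)
E
```

```text
[[236.49063 202.47488]
 [258.94833 153.47632]
 [374.95407 206.6456 ]
 [352.49637 255.64417]] [[ 487.1   76.2   20. ]
 [ 593.7   26.1   20. ]
 [ 474.8 -225.4   20. ]
 [ 369.2 -173.7   20. ]] [np.float64(276.23480137914765), np.float64(117.77025898691062), np.float64(278.2183390295266), np.float64(117.53450583630152)]
ctr [481.21568271 -74.20711541  20.        ] yaw x -25.316116160134982
track [500.  -34.4  20. ]
front top [500.  -34.4  39. ]
plate [466.8  12.3  39. ]
bridge [477.8 -81.4  52. ]
```

View pics/crop.png

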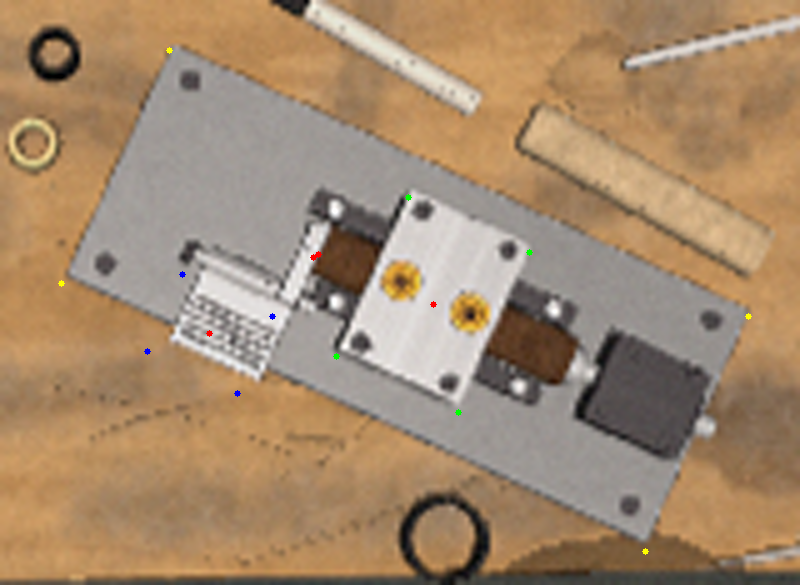

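The crop shows the bridge and bed matching my model to about 1 mm, after a 3 mm x correction for the plate overhang. The plate looks about 7 mm toward -y of the prediction, at (230,326) against (212,327), so I'll recheck it closer. I'm moving to hover first.

Emit:
move_arm(motion=[{"offset":[0.047,-0.039,0],"angular":[0,0,-9.8],"jaw":0.036},{"offset":[0.094,-0.078,0],"angular":[0,0,-19.6],"jaw":0.036},{"offset":[0.141,-0.117,0],"angular":[0,0,-29.4],"jaw":0.036},{"offset":[0.188,-0.156,0],"angular":[0,0,-39.2],"jaw":0.036},{"offset":[0.236,-0.195,0],"angular":[0,0,-49.0],"jaw":0.036}])

```text
time_s: 0.72
eef_pos: [316.8, -252.4, 242.2]
ee_rot: [0.0, 0.844, 0.537, 0.0]
force: [1.2, -0.4, -0.2]
grip_width: 0.422
```

Emit:
move_arm(motion=[{"offset":[0.061,0.01,0],"jaw":0.036},{"offset":[0.121,0.02,0],"jaw":0.036},{"offset":[0.181,0.03,0],"jaw":0.036},{"offset":[0.241,0.04,0],"jaw":0.036},{"offset":[0.301,0.05,0],"jaw":0.036}])

```text
schema error: expected keys offset, angular, jaw
```

```bash
python3 - <<'E'
from h import *
import pickle
s=ctrl.sense(); print(s['time_s'],s['eef_pos'],s['ee_rot'],s['grip_width'],ctrl.tips_ahead)
w=cam('wrist'); pickle.dump(w,open('w.pkl','wb'))
print(-w['R'].T@w['t'],w['R'][2],w['K'][0,0])
j=np.load('jig.npz');X,Y=j['X'],j['Y'];tr=j['tr']+2.9*X; np.savez('jig.npz',tr=tr,X=X,Y=Y); print(tr)
b=cv2.resize(cv2.cvtColor(w['img'],cv2.COLOR_RGB2BGR),(800,600),interpolation=cv2.INTER_CUBIC)
def D(p,col): 
    q=proj(w,p)*1.5625
    if abs(q).max()<3000: cv2.circle(b,tuple(int(v) for v in q),3,col,-1)
P=tr-50*X+28*Y+[0,0,19]
D(tr,(0,0,255));D(tr+[0,0,19],(0,128,255));D(P,(0,0,255))
for i in(-18,18):
  for k in(-21,21): D(P+i*X+k*Y,(255,0,0))
for k in(-80,-24): 
  for i in(-37,37): D(tr+i*X+k*Y+[0,0,32],(0,255,0))
for k in(-183,95): 
  for i in(-56,56): D(tr+i*X+k*Y,(0,255,255))
cv2.imwrite('pics/w1.png',b)
E
```

```text
0.725 [ 316.83281041 -252.43425428  242.23689485] [1.35755086e-05 8.43779196e-01 5.36690475e-01 5.07316871e-05] 0.42189178030337016 11.0
[ 346.08084966 -191.10694764  373.35673623] [-0.11235699 -0.23934282 -0.96441222] 302.6706557043733
[502.65210786 -35.67284914  20.        ]
```

View pics/w1.png

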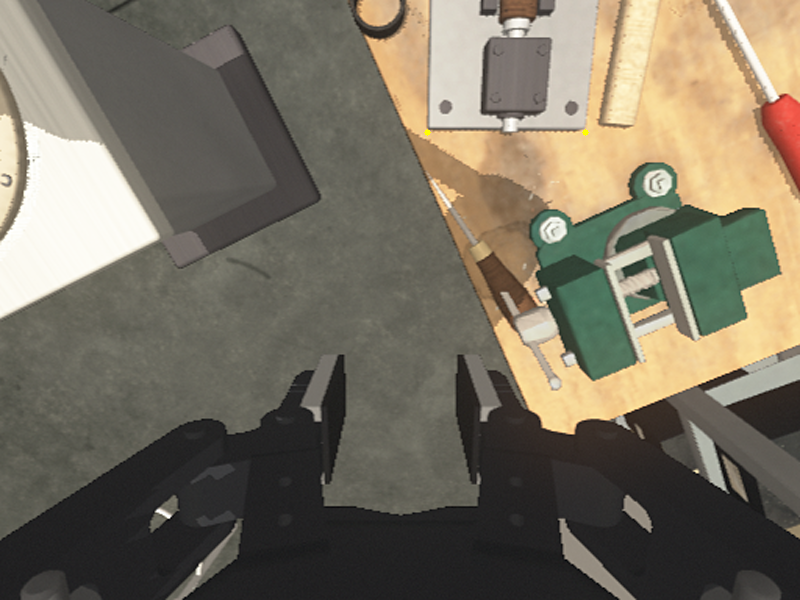

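The move was refused because it needs the angular key. The wrist view shows the model's bed corners (428,132) and (586,132) on the jig's closed end, and the fingers at rows 355–480. I'll stop about 60 mm short so the plate is in view ahead of the fingers.

Emit:
move_arm(motion=[{"offset":[0.06,0.012,0],"angular":[0,0,0],"jaw":0.036},{"offset":[0.12,0.024,0],"angular":[0,0,0],"jaw":0.036},{"offset":[0.18,0.036,0],"angular":[0,0,0],"jaw":0.036},{"offset":[0.24,0.05,0],"angular":[0,0,0],"jaw":0.036}])

```text
time_s: 1.27
eef_pos: [465.0, -56.9, 242.2]
ee_rot: [0.0, 0.845, 0.535, -0.0]
force: [0.2, -0.9, 0.5]
grip_width: 0.42
```

```bash
cat > v.py <<'E'
from h import *
import sys
def view(name,grid=False):
    s=ctrl.sense(); print(s['time_s'],s['eef_pos'].round(1),s['force'].round(1),s['grip_width'],ctrl.tips_ahead)
    w=cam('wrist')
    j=np.load('jig.npz');X,Y,tr=j['X'],j['Y'],j['tr']
    d=s['eef_pos']-tr; print('tool in track frame',d@X,d@Y,d[2],'yaw tooly-X',np.degrees(np.arctan2(*(R.from_quat(s['ee_rot'],scalar_first=True).as_matrix()[:,1]@np.array([Y,X]).T))))
    b=cv2.resize(cv2.cvtColor(w['img'],cv2.COLOR_RGB2BGR),(800,600),interpolation=cv2.INTER_CUBIC)
    def D(p,col): 
        q=proj(w,p)*1.5625
        if abs(q).max()<3000: cv2.circle(b,tuple(int(v) for v in q),3,col,-1)
    P=tr-50*X+28*Y+[0,0,19]
    D(tr+[0,0,19],(0,128,255));D(P,(0,0,255))
    for i in(-18,18):
      for k in(-21,21): D(P+i*X+k*Y,(255,0,0))
    for k in(-80,-24): 
      for i in(-37,37): D(tr+i*X+k*Y+[0,0,32],(0,255,0))
    for k in(-183,95): 
      for i in(-56,56): D(tr+i*X+k*Y,(0,255,255))
    cv2.imwrite('pics/'+name,b)
if __name__=='__main__': view(sys.argv[1])
E
python3 v.py w2.png
```

```text
1.275 [465.  -56.9 242.2] [ 0.2 -0.9  0.5] 0.4204601027151448 11.0
tool in track frame -24.90695677526423 -35.31935390203542 222.2483546181867 yaw tooly-X -0.06047740995965146
```

View pics/w2.png

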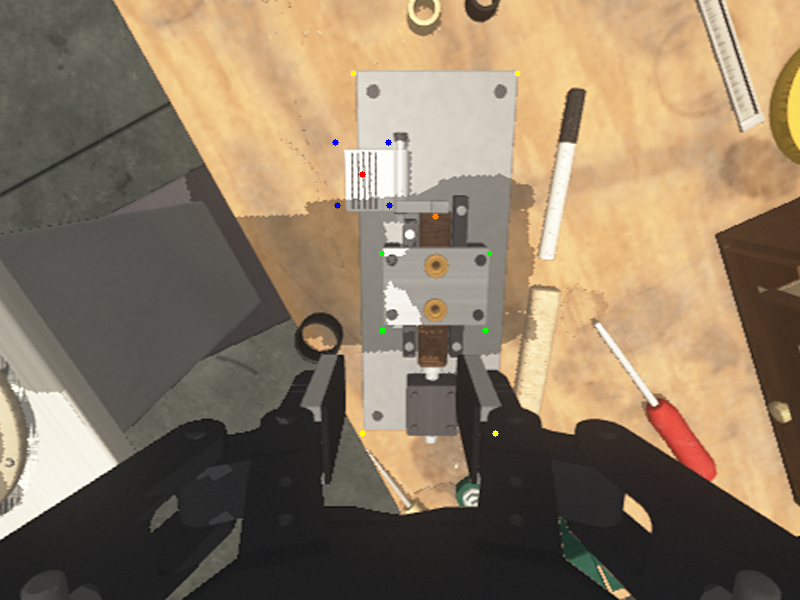

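The wrist view shows the jig aligned with the tool. The plate is at about x 345–394, rows 150–209, the gate at rows 202–214, and the track middle line at column 435, which matches the model. The plate centre sits about 4 mm inward of spec, which is still inside the finger tolerances. I'll aim at x = -24 and y = +26 from track with the jaw at 40 mm.

Emit:
move_arm(motion=[{"offset":[0.06,0.001,0],"angular":[0,0,0],"jaw":0.04},{"offset":[0.0613,0.001,0.05],"angular":[0,0,0],"jaw":0.04},{"offset":[0.0613,0.001,0.1],"angular":[0,0,0],"jaw":0.04},{"offset":[0.0613,0.001,0.15],"angular":[0,0,0],"jaw":0.04},{"offset":[0.0613,0.001,0.165],"angular":[0,0,0],"jaw":0.04}])

```text
time_s: 1.95
eef_pos: [490.0, -3.6, 75.0]
ee_rot: [-0.002, 0.845, 0.535, -0.002]
force: [0.2, 1.0, 0.6]
grip_width: 0.468
```

```bash
python3 v.py w3.png; python3 -c "
from h import *
c=cam('scene'); im=c['img'][150:250,220:380]
cv2.imwrite('pics/s3.png',cv2.cvtColor(cv2.resize(im,None,fx=5,fy=5,interpolation=cv2.INTER_CUBIC),cv2.COLOR_RGB2BGR))"
```

```text
1.95 [490.   -3.6  75. ] [0.2 1.  0.6] 0.46753356637028054 11.0
tool in track frame -25.197074165883947 23.575206873843072 55.01198980706447 yaw tooly-X -0.06351971084451294
```

View pics/w3.png

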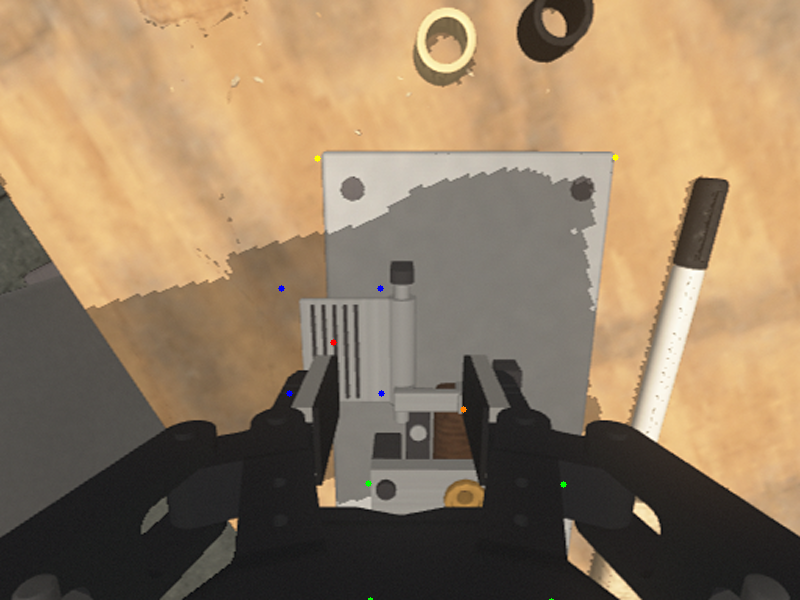

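View pics/s3.png

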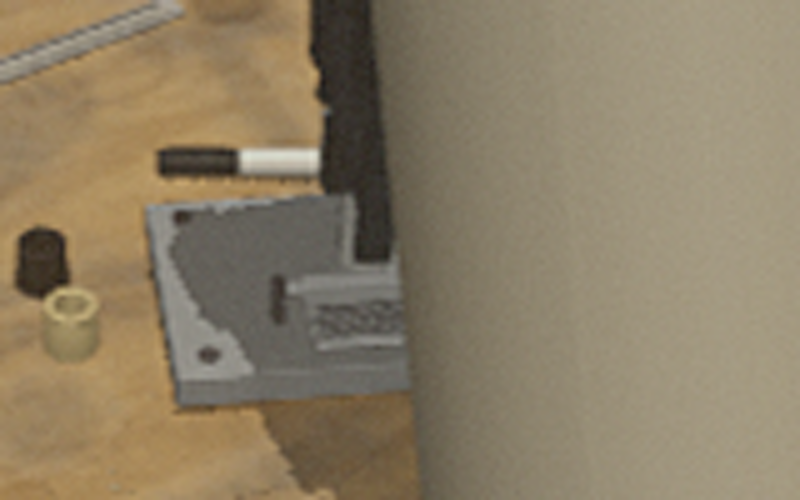

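The close view shows the plate at columns 300–393, rows 300–402, with the left finger over its ribs. The right finger is over the track just ahead of the gate bar, whose rows are 388–412. The scene crop shows the right finger over the bed, with the rest hidden by the arm. Both are placed as planned, so I'll settle and go down in steps.

Emit:
move_arm(motion=[{"offset":[0.0,0,0.005],"angular":[0,0,0],"jaw":0.04},{"offset":[0.0,0,0.01],"angular":[0,0,0],"jaw":0.04},{"offset":[0.0,0,0.015],"angular":[0,0,0],"jaw":0.04},{"offset":[0.0,0,0.015],"angular":[0,0,0],"jaw":0.04}])

```text
time_s: 2.55
eef_pos: [491.3, -3.8, 62.2]
ee_rot: [-0.0, 0.845, 0.535, -0.0]
force: [-0.4, 1.0, 0.1]
grip_width: 0.47
```

```bash
cat > q.py <<'E'
from h import *
s=ctrl.sense(); j=np.load('jig.npz');X,Y,tr=j['X'],j['Y'],j['tr']; d=s['eef_pos']-tr; f=s['force']
print('t',s['time_s'],'pos xyz(track)',[round(float(v),1) for v in(d@X,d@Y,s['eef_pos'][2])],'F',[round(float(v),2) for v in(f@X,f@Y,f[2])],'tq',s['wrist_torque'].round(2),s['grip_width'])
E
python3 q.py
```

```text
t 2.55 pos xyz(track) [-23.9, 23.9, 62.2] F [-0.75, 0.7, 0.07] tq [-0.05 -0.05 -0.03] 0.4702549841810111
```

Emit:
move_arm(motion=[{"offset":[0.002,0,0.003],"angular":[0,0,0],"jaw":0.04},{"offset":[0.002,0,0.006],"angular":[0,0,0],"jaw":0.04},{"offset":[0.002,0,0.009],"angular":[0,0,0],"jaw":0.04},{"offset":[0.002,0,0.009],"angular":[0,0,0],"jaw":0.04}])

```text
time_s: 3.05
eef_pos: [492.1, -2.0, 53.0]
ee_rot: [-0.0, 0.845, 0.535, -0.0]
force: [-0.4, -0.3, -0.2]
grip_width: 0.467
```

```bash
python3 q.py
```

```text
t 3.05 pos xyz(track) [-24.0, 25.9, 53.0] F [-0.23, -0.4, -0.16] tq [-0.02  0.02  0.04] 0.46717157192859754
```

Emit:
move_arm(motion=[{"offset":[0,0,0.002],"angular":[0,0,0],"jaw":0.04},{"offset":[0,0,0.004],"angular":[0,0,0],"jaw":0.04},{"offset":[0,0,0.004],"angular":[0,0,0],"jaw":0.04}])

```text
time_s: 3.42
eef_pos: [492.1, -2.0, 49.1]
ee_rot: [-0.0, 0.845, 0.535, -0.0]
force: [0.4, -0.1, 0.3]
grip_width: 0.47
```

```bash
python3 q.py
```

```text
t 3.425 pos xyz(track) [-23.9, 25.9, 49.1] F [0.36, 0.08, 0.26] tq [-0.02 -0.01  0.01] 0.47040830287492946
```

Emit:
move_arm(motion=[{"offset":[0,0,0.002],"angular":[0,0,0],"jaw":0.04},{"offset":[0,0,0.004],"angular":[0,0,0],"jaw":0.04},{"offset":[0,0,0.004],"angular":[0,0,0],"jaw":0.04}])

```text
time_s: 3.8
eef_pos: [492.1, -2.0, 45.2]
ee_rot: [-0.0, 0.845, 0.535, -0.0]
force: [0.5, 0.3, 2.0]
grip_width: 0.472
```

```bash
python3 q.py
```

```text
t 3.8 pos xyz(track) [-23.9, 26.0, 45.2] F [0.32, 0.48, 2.01] tq [ 0.1   0.15 -0.01] 0.4723011223228973
```

Emit:
move_arm(motion=[{"offset":[0,0,0.001],"angular":[0,0,0],"jaw":0.04},{"offset":[0,0,0.002],"angular":[0,0,0],"jaw":0.04},{"offset":[0,0,0.002],"angular":[0,0,0],"jaw":0.04}])

```text
time_s: 4.18
eef_pos: [492.5, -1.8, 43.4]
ee_rot: [0.0, 0.845, 0.535, 0.0]
force: [0.7, 3.7, 1.8]
grip_width: 0.467
```

```bash
python3 q.py;python3 v.py w4.png
```

```text
t 4.175 pos xyz(track) [-23.7, 26.2, 43.4] F [-0.99, 3.62, 1.78] tq [ 0.53 -0.16  0.08] 0.4667680198992706
4.175 [492.5  -1.8  43.4] [0.7 3.7 1.8] 0.4667680198992706 11.0
tool in track frame -23.679861599628552 26.22112280251855 23.36877543186347 yaw tooly-X -0.04934110438226733
```

View pics/w4.png

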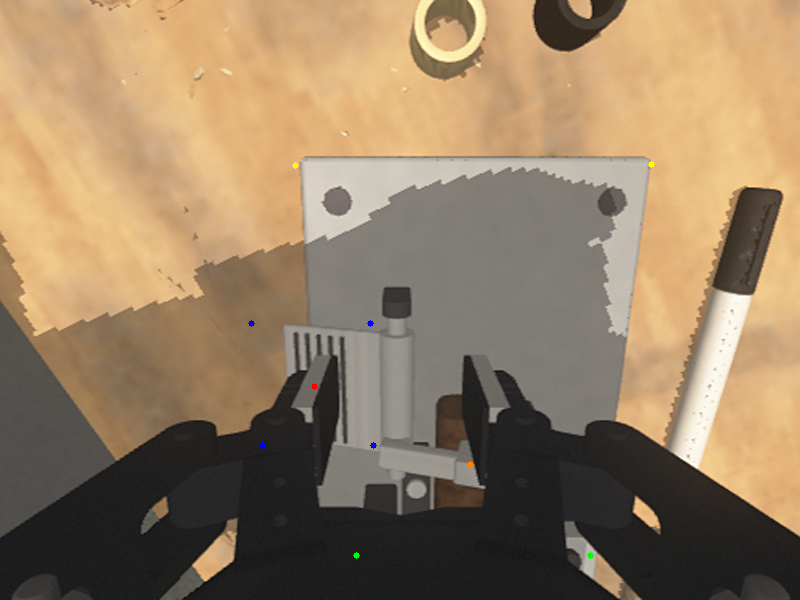

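The blank is released and trapped. Its front is visible at about (450,397) against the right finger, the gate arm is lifted, and there is a steady +3.6 N along the track. I'll lower 3 mm for a safer overlap and hold a moment.

Emit:
move_arm(motion=[{"offset":[0,0,0.001],"angular":[0,0,0],"jaw":0.04},{"offset":[0,0,0.002],"angular":[0,0,0],"jaw":0.04},{"offset":[0,0,0.003],"angular":[0,0,0],"jaw":0.04},{"offset":[0,0,0.003],"angular":[0,0,0],"jaw":0.04},{"offset":[0,0,0.003],"angular":[0,0,0],"jaw":0.04}])

```text
time_s: 4.85
eef_pos: [492.8, -2.0, 40.5]
ee_rot: [0.0, 0.845, 0.535, 0.001]
force: [3.5, 4.8, 4.3]
grip_width: 0.468
```

```bash
python3 q.py
```

```text
t 4.85 pos xyz(track) [-23.3, 26.2, 40.5] F [1.14, 5.81, 4.29] tq [ 0.74 -0.51  0.14] 0.4682482074653298
```

Emit:
move_arm(motion=[{"offset":[0.001,0,0],"angular":[0,0,0],"jaw":0.04},{"offset":[0.002,0,0],"angular":[0,0,0],"jaw":0.04},{"offset":[0.0035,0,0],"angular":[0,0,0],"jaw":0.04},{"offset":[0.005,0,0],"angular":[0,0,0],"jaw":0.04},{"offset":[0.0065,0,0],"angular":[0,0,0],"jaw":0.04}])

```text
time_s: 5.48
eef_pos: [494.9, 4.0, 40.2]
ee_rot: [-0.0, 0.845, 0.535, -0.0]
force: [0.6, 1.0, 1.0]
grip_width: 0.466
```

```bash
python3 q.py
```

```text
t 5.475 pos xyz(track) [-24.0, 32.6, 40.2] F [0.14, 1.19, 0.98] tq [ 0.32 -0.04  0.03] 0.4657439334283434
```

```bash
cat >> q.py <<'E'
w=cam('wrist'); h=cv2.cvtColor(w['img'],cv2.COLOR_RGB2HSV)
m=((h[...,0]<20)&(h[...,1]>90)&(h[...,2]<130)).astype(np.uint8)
for u in(285,292,298):
    r=[v for v in np.flatnonzero(m[230:330,u])+230]; 
    print(u,(r[0],len(r)) if r else None, 'y along track at z39/z30', [round(float((ray(w,u,r[0],z)-tr)@Y),1) for z in(39,30)] if r else '')
E
python3 q.py
python3 - <<'E'
import sys; sys.path.insert(0,'.')
import cv2,os
os.chdir('.')
b=cv2.resize(cv2.imread('pics/w4.png'),(512,384)); h=cv2.cvtColor(b,cv2.COLOR_BGR2HSV)
m=(h[...,0]<20)&(h[...,1]>90)&(h[...,2]<130)
import numpy as np
for u in(285,292,298): print('w4',u,np.flatnonzero(m[230:330,u])[:1]+230)
E
```

```text
t 5.475 pos xyz(track) [-24.0, 32.6, 40.2] F [0.14, 1.19, 0.98] tq [ 0.32 -0.04  0.03] 0.4657439334283434
285 (np.int64(256), 50) y along track at z39/z30 [31.4, 26.7]
292 (np.int64(256), 47) y along track at z39/z30 [31.4, 26.7]
298 (np.int64(276), 25) y along track at z39/z30 [20.6, 15.2]
w4 285 [254]
w4 292 [253]
w4 298 [277]
```

The blank's front stays at the same place relative to the finger after 6 mm of travel, so it is following. I'll continue.

Emit:
move_arm(motion=[{"offset":[0.0015,0,0],"angular":[0,0,0],"jaw":0.04},{"offset":[0.003,0,0],"angular":[0,0,0],"jaw":0.04},{"offset":[0.0045,0,0],"angular":[0,0,0],"jaw":0.04},{"offset":[0.006,0,0],"angular":[0,0,0],"jaw":0.04},{"offset":[0.0075,0,0],"angular":[0,0,0],"jaw":0.04}])

```text
time_s: 6.15
eef_pos: [498.3, 10.7, 40.3]
ee_rot: [0.0, 0.845, 0.535, -0.0]
force: [0.9, 1.8, 0.6]
grip_width: 0.468
```

```bash
python3 q.py
```

```text
t 6.15 pos xyz(track) [-23.8, 40.0, 40.3] F [0.05, 2.03, 0.65] tq [ 0.36 -0.04  0.06] 0.467810676861181
285 (np.int64(256), 64) y along track at z39/z30 [38.9, 34.2]
292 (np.int64(256), 59) y along track at z39/z30 [38.9, 34.2]
298 (np.int64(277), 37) y along track at z39/z30 [27.5, 22.0]
```

Emit:
move_arm(motion=[{"offset":[0.0015,0,0],"angular":[0,0,0],"jaw":0.04},{"offset":[0.003,0,0],"angular":[0,0,0],"jaw":0.04},{"offset":[0.0045,0,0],"angular":[0,0,0],"jaw":0.04},{"offset":[0.006,0,0],"angular":[0,0,0],"jaw":0.04},{"offset":[0.0075,0,0],"angular":[0,0,0],"jaw":0.04}])

```text
time_s: 6.82
eef_pos: [501.5, 17.5, 40.3]
ee_rot: [0.0, 0.845, 0.535, -0.0]
force: [1.5, 0.8, 1.3]
grip_width: 0.465
```

```bash
python3 q.py; python3 v.py w5.png
```

```text
t 6.825 pos xyz(track) [-23.8, 47.5, 40.3] F [1.04, 1.39, 1.28] tq [ 0.29 -0.12  0.15] 0.46462647924717526
285 (np.int64(256), 68) y along track at z39/z30 [46.3, 41.6]
292 (np.int64(256), 68) y along track at z39/z30 [46.3, 41.6]
298 (np.int64(277), 47) y along track at z39/z30 [34.9, 29.5]
6.875 [501.5  17.6  40.3] [-0.3  2.5  0.1] 0.47124695100635206 11.0
tool in track frame -23.823781763806625 47.67741755414732 20.284342651959243 yaw tooly-X -0.047563297448719545
```

View pics/w5.png

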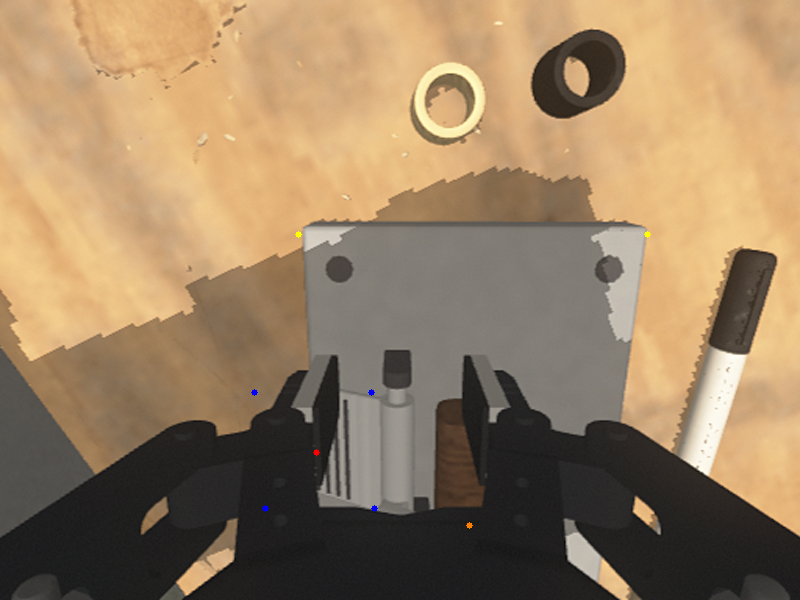

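The blank's front is still against the right finger at about (450,402), and the plate is still held down by the left finger. Rings and marker are clear. I'll continue.

Emit:
move_arm(motion=[{"offset":[0.0015,0,0],"angular":[0,0,0],"jaw":0.04},{"offset":[0.003,0,0],"angular":[0,0,0],"jaw":0.04},{"offset":[0.0045,0,0],"angular":[0,0,0],"jaw":0.04},{"offset":[0.006,0,0],"angular":[0,0,0],"jaw":0.04},{"offset":[0.007,0,0],"angular":[0,0,0],"jaw":0.04}])

```text
time_s: 7.55
eef_pos: [504.5, 23.9, 40.3]
ee_rot: [0.0, 0.845, 0.535, 0.0]
force: [2.7, 3.6, 0.5]
grip_width: 0.469
```

```bash
python3 q.py
```

```text
t 7.55 pos xyz(track) [-23.8, 54.6, 40.3] F [0.87, 4.43, 0.53] tq [ 0.53 -0.24  0.04] 0.4686698510501541
285 (np.int64(256), 68) y along track at z39/z30 [53.4, 48.7]
292 (np.int64(256), 68) y along track at z39/z30 [53.4, 48.7]
298 (np.int64(276), 49) y along track at z39/z30 [42.6, 37.1]
```

Emit:
move_arm(motion=[{"offset":[0.001,0,0],"angular":[0,0,0],"jaw":0.04},{"offset":[0.002,0,0],"angular":[0,0,0],"jaw":0.04},{"offset":[0.003,0,0],"angular":[0,0,0],"jaw":0.04},{"offset":[0.004,0,0],"angular":[0,0,0],"jaw":0.04},{"offset":[0.005,0,0],"angular":[0,0,0],"jaw":0.04}])

```text
time_s: 8.22
eef_pos: [506.5, 28.2, 40.3]
ee_rot: [0.0, 0.845, 0.535, -0.0]
force: [-0.6, -0.2, 0.0]
grip_width: 0.47
```

```bash
python3 q.py
```

```text
t 8.225 pos xyz(track) [-23.8, 59.3, 40.3] F [-0.48, -0.43, 0.0] tq [-0.03 -0.    0.02] 0.47008926268170387
285 (np.int64(259), 65) y along track at z39/z30 [56.5, 51.7]
292 (np.int64(258), 66) y along track at z39/z30 [57.1, 52.3]
298 (np.int64(277), 48) y along track at z39/z30 [46.7, 41.3]
```

Force has dropped to zero and the blank has begun to lag the finger, so the stroke has ended. I'll draw farther ahead, then lift.

Emit:
move_arm(motion=[{"offset":[0.001,0,0],"angular":[0,0,0],"jaw":0.04},{"offset":[0.0025,0,0],"angular":[0,0,0],"jaw":0.04},{"offset":[0.0045,0,0],"angular":[0,0,0],"jaw":0.04},{"offset":[0.007,0,0],"angular":[0,0,0],"jaw":0.04},{"offset":[0.009,0,0],"angular":[0,0,0],"jaw":0.04}])

```text
time_s: 8.9
eef_pos: [510.5, 36.6, 40.3]
ee_rot: [0.0, 0.845, 0.535, 0.0]
force: [0.8, -0.2, -0.6]
grip_width: 0.467
```

```bash
python3 q.py
```

```text
t 8.9 pos xyz(track) [-23.8, 68.6, 40.3] F [0.85, 0.17, -0.61] tq [0.05 0.01 0.04] 0.4673690185120297
285 (np.int64(274), 50) y along track at z39/z30 [57.7, 52.4]
292 (np.int64(273), 51) y along track at z39/z30 [58.3, 52.9]
298 (np.int64(279), 45) y along track at z39/z30 [54.9, 49.4]
```

The blank stayed put while the finger moved 9 mm clear. Lifting straight up.

Emit:
move_arm(motion=[{"offset":[0,0,-0.01],"angular":[0,0,0],"jaw":0.04},{"offset":[0,0,-0.03],"angular":[0,0,0],"jaw":0.04},{"offset":[0,0,-0.07],"angular":[0,0,0],"jaw":0.04},{"offset":[0,0,-0.12],"angular":[0,0,0],"jaw":0.04},{"offset":[0,0,-0.17],"angular":[0,0,0],"jaw":0.04}])

```text
time_s: 9.57
eef_pos: [510.1, 36.4, 212.6]
ee_rot: [0.0, 0.845, 0.535, 0.0]
force: [0.5, -0.9, 0.5]
grip_width: 0.47
```

Emit:
move_arm(motion=[{"offset":[-0.05,0,0],"angular":[0,0,0],"jaw":0.04},{"offset":[-0.11,0,0],"angular":[0,0,0],"jaw":0.04},{"offset":[-0.17,0,0],"angular":[0,0,0],"jaw":0.04},{"offset":[-0.17,0,0],"angular":[0,0,0],"jaw":0.04},{"offset":[-0.17,0,0],"angular":[0,0,0],"jaw":0.04}])

```text
time_s: 10.2
eef_pos: [437.7, -117.0, 210.8]
ee_rot: [0.0, 0.845, 0.534, 0.0]
force: [-0.6, 0.7, -0.6]
grip_width: 0.468
```

```bash
python3 v.py w6.png
```

```text
10.2 [ 437.7 -117.   210.8] [-0.6  0.7 -0.6] 0.46800212666030466 11.0
tool in track frame -23.950139593053372 -101.30005816869613 190.77409497981657 yaw tooly-X -0.08023941561953521
```

View pics/w6.png

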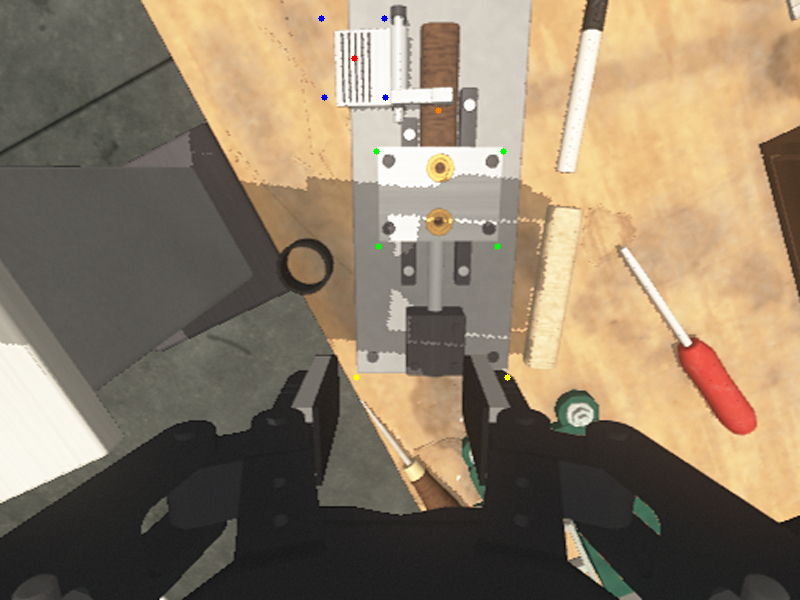

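The wrist view shows the kicker rod extended (column 436, rows 240–308), the blank's front near row 22, the gate resting on the blank and the plate back up. The head contact is hidden under the bridge. I'll clear the arm and check the blank's front position against the bed in the top view.

Emit:
move_arm(motion=[{"offset":[-0.06,0,0],"angular":[0,0,0],"jaw":0.04},{"offset":[-0.12,0,0],"angular":[0,0,0],"jaw":0.04},{"offset":[-0.17,0,0],"angular":[0,0,0],"jaw":0.04},{"offset":[-0.22,0,0],"angular":[0,0,0],"jaw":0.04},{"offset":[-0.22,0,0],"angular":[0,0,0],"jaw":0.04}])

```text
time_s: 10.88
eef_pos: [343.1, -317.3, 210.2]
ee_rot: [-0.0, 0.846, 0.534, -0.0]
force: [-0.5, 0.9, -0.0]
grip_width: 0.467
```

```bash
python3 - <<'E'
from h import *
import pickle
j=np.load('jig.npz');X,Y,tr=j['X'],j['Y'],j['tr']
c0=pickle.load(open('c.pkl','rb'))['top']; c=cam('top'); print(ctrl.sense()['time_s'])
g=lambda c:cv2.cvtColor(c['img'],cv2.COLOR_RGB2GRAY).astype(np.float32)
def prof(c,xs,ys,z):
    P=np.array([[proj(c,tr+x*X+y*Y+[0,0,z-20]) for x in xs] for y in ys],np.float32)
    return cv2.remap(g(c),P[...,0],P[...,1],cv2.INTER_LINEAR).mean(1)
ys=np.arange(30,62,1.); p=prof(c,np.arange(-6,7),ys,39); print('front z39',dict(zip(ys,p.round())))
ys=np.arange(88,102,1.); p=prof(c,np.arange(-30,31,2),ys,20); print('bed end',dict(zip(ys,p.round())))
ys=np.arange(-90,-70,1.); p=prof(c,[-30,-28,-26,26,28,30],ys,52); print('bridge rear -80',dict(zip(ys,p.round())))
ys=np.arange(-34,-14,1.); p=prof(c,[-33,-30,22,24,27,30],ys,52); print('bridge front -24',dict(zip(ys,p.round())))
# blank rear y=-118 in the first picture and bridge: blank front before = rear+118
ys=np.arange(-130,-104,1.); p=prof(c0,np.arange(-6,7,1),ys,39); print('first: rear -118',dict(zip(ys,p.round())))
x0,y0,x1,y1=225,145,385,262
cv2.imwrite('pics/end.png',cv2.resize(cv2.cvtColor(c['img'][y0:y1,x0:x1],cv2.COLOR_RGB2BGR),None,fx=5,fy=5,interpolation=cv2.INTER_CUBIC))
d=cv2.absdiff(c0['img'],c['img']).max(2); 
E
```

```text
10.925
front z39 {np.float64(30.0): np.float32(68.0), np.float64(31.0): np.float32(66.0), np.float64(32.0): np.float32(66.0), np.float64(33.0): np.float32(68.0), np.float64(34.0): np.float32(69.0), np.float64(35.0): np.float32(70.0), np.float64(36.0): np.float32(71.0), np.float64(37.0): np.float32(72.0), np.float64(38.0): np.float32(71.0), np.float64(39.0): np.float32(71.0), np.float64(40.0): np.float32(70.0), np.float64(41.0): np.float32(70.0), np.float64(42.0): np.float32(71.0), np.float64(43.0): np.float32(70.0), np.float64(44.0): np.float32(72.0), np.float64(45.0): np.float32(88.0), np.float64(46.0): np.float32(121.0), np.float64(47.0): np.float32(152.0), np.float64(48.0): np.float32(163.0), np.float64(49.0): np.float32(162.0), np.float64(50.0): np.float32(160.0), np.float64(51.0): np.float32(159.0), np.float64(52.0): np.float32(159.0), np.float64(53.0): np.float32(159.0), np.float64(54.0): np.float32(159.0), np.float64(55.0): np.float32(160.0), np.float64(56.0): np.float32(160.0), np.float64(57.0): np.float32(159.0), np.float64(58.0): np.float32(159.0), np.float64(59.0): np.floa
[... 2484 characters left out ...]
32(165.0), np.float64(-122.0): np.float32(171.0), np.float64(-121.0): np.float32(177.0), np.float64(-120.0): np.float32(180.0), np.float64(-119.0): np.float32(174.0), np.float64(-118.0): np.float32(147.0), np.float64(-117.0): np.float32(102.0), np.float64(-116.0): np.float32(71.0), np.float64(-115.0): np.float32(61.0), np.float64(-114.0): np.float32(61.0), np.float64(-113.0): np.float32(62.0), np.float64(-112.0): np.float32(65.0), np.float64(-111.0): np.float32(67.0), np.float64(-110.0): np.float32(67.0), np.float64(-109.0): np.float32(68.0), np.float64(-108.0): np.float32(69.0), np.float64(-107.0): np.float32(69.0), np.float64(-106.0): np.float32(67.0), np.float64(-105.0): np.float32(65.0)}
```

View pics/end.png

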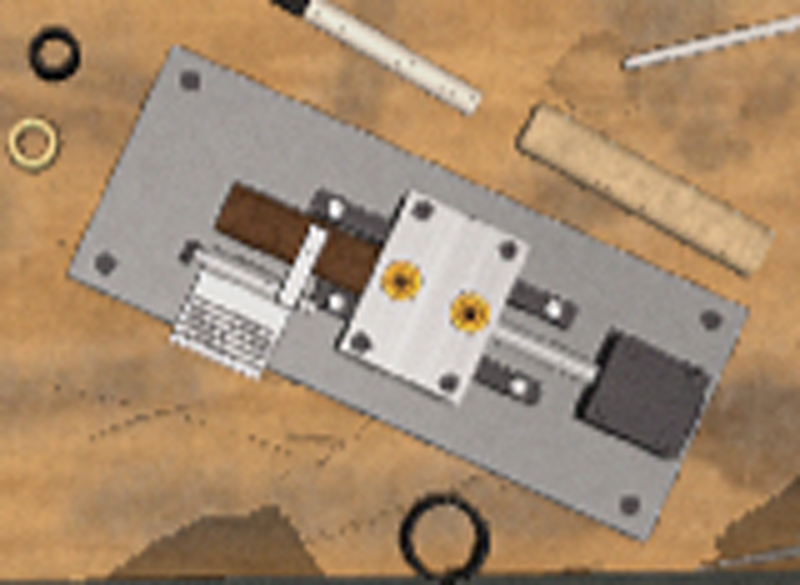

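The end view shows the blank's front edge near (225,205), with the gate resting on it and the bystanders unmoved. The front has travelled 45.3 mm (initial rear edge at -117.3, so front at +0.7, now at +46.0), which matches the 45 mm stroke.

```bash
python3 -c "
from rig import ctrl
print(ctrl.finish_job())"
```

```text
the job is handed in; nothing more can be done
None
```

The blank is out at the end of the kicker's stroke, lying on the bed, and the job is handed in at about 11 s of the 38 s allowed.

- **Release:** I pressed the thumb plate with one finger while the other waited in the track. The blank sprang against that finger and stayed trapped for over a second, with about 3.6 N pushing along the track.
- **Easing out:** I drew the finger away at about 8–12 mm/s and the blank followed until the contact force fell to zero. I then moved 9 mm clear, and the blank stayed put while I lifted off.

**Last checks:**
- **Travel:** in the top view the blank's front had moved 45.3 mm, against the 45 mm stroke, so it agrees to within about 0.5–1 mm.
- **Scene:** the plate is back up, the gate rests on the blank, and the nearby bystanders look unmoved. The hand is well away.
- **Not seen directly:** the contact between the kicker's head and the blank is hidden under the bridge, so I inferred it from the travel and the force.
- **Disagreed:** the thumb plate measured about 7 mm nearer the closed end and 4 mm further inward than the text says. The wrist camera also read 2–4 mm off along the track. Neither affected the job.

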